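# Put the stacked coin capsules away in the coin box

## Task

Take the stack of coin capsules on the silver tray apart and put each capsule away in the open coin box, lying flat, coin face up, in the compartment of its size: the smallest capsule in the smallest compartment, and so on up to the largest. They are glass, so keep them level on the way and set them down rather than dropping them, and do not disturb the loupe or the scale.

Things in the scene. Friction and masses are not known exactly. Their poses are not given: they have to be found in the camera images.
- capsule_xl: the largest coin capsule: a flat clear disc, black ring and silver coin inside, 67 mm in diameter, 10 mm thick, rigid; it starts at the bottom of the stack, on the floor (4 mm above the shelf) of a round fixed tray 208 mm across with a 10 mm high rim, within 20 mm of its middle, capsules centred on one another within about 3 mm. Origin: centre of its underside; z up, through the face of the coin
- capsule_large: the second largest coin capsule: a flat clear disc, black ring and silver coin inside, 52 mm in diameter, 10 mm thick, rigid; it starts second from the bottom of the stack, on the largest capsule, capsules centred on one another within about 3 mm. Origin: centre of its underside; z up, through the face of the coin
- capsule_medium: the second smallest coin capsule: a flat clear disc, black ring and silver coin inside, 37 mm in diameter, 10 mm thick, rigid; it starts third from the bottom of the stack, on the second largest, capsules centred on one another within about 3 mm. Origin: centre of its underside; z up, through the face of the coin
- capsule_small: the smallest coin capsule: a flat clear disc, black ring and silver coin inside, 22 mm in diameter, 10 mm thick, rigid; it starts on top of the stack, capsules centred on one another within about 3 mm. Origin: centre of its underside; z up, through the face of the coin
- insert_xl: insert with the largest compartment: fixed rosewood square, 96 x 96 x 18 mm, in one quarter of the fixed open coin box (box wall tops 1 mm above it, 24 mm above the shelf). In its middle a square pale-lined compartment, 81 x 81 mm, only 4 mm deep. Origin: centre of its underside, 5 mm above the shelf; compartment floor at z = 14 mm, top face at z = 18 mm; x, y along its sides
- insert_large: insert with the second largest compartment: fixed rosewood square, 96 x 96 x 18 mm, in one quarter of the fixed open coin box (box wall tops 1 mm above it, 24 mm above the shelf). In its middle a square pale-lined compartment, 66 x 66 mm, only 4 mm deep. Origin: centre of its underside, 5 mm above the shelf; compartment floor at z = 14 mm, top face at z = 18 mm; x, y along its sides
- insert_medium: insert with the second smallest compartment: fixed rosewood square, 96 x 96 x 18 mm, in one quarter of the fixed open coin box (box wall tops 1 mm above it, 24 mm above the shelf). In its middle a square pale-lined compartment, 51 x 51 mm, only 4 mm deep. Origin: centre of its underside, 5 mm above the shelf; compartment floor at z = 14 mm, top face at z = 18 mm; x, y along its sides
- insert_small: insert with the smallest compartment: fixed rosewood square, 96 x 96 x 18 mm, in one quarter of the fixed open coin box (box wall tops 1 mm above it, 24 mm above the shelf). In its middle a square pale-lined compartment, 36 x 36 mm, only 4 mm deep. Origin: centre of its underside, 5 mm above the shelf; compartment floor at z = 14 mm, top face at z = 18 mm; x, y along its sides
- loupe: bystander: nickel loupe on a stand, a round base 72 mm across with a post and a lens ring at 85 mm height; loose. Origin: centre of its underside
- scale: bystander: black pocket scale, 75 x 125 x 19 mm, lying flat; loose. Origin: centre of its underside
Not all that is in view belongs to the job. Leave any pink or purple look-alike of the capsule_large alone.

How it is judged:
At the end, for the whole second after the job is handed in: Every capsule lies flat (within 0.1 rad, coin face up) on the floor of its own compartment (underside less than 1.8 mm above the floor, centre within 11.5 mm of the insert's centre), released and at rest (horizontal distance between capsule_xl and insert_xl below 0.0115 m and z of capsule_xl in the frame of insert_xl between 0.012 and 0.0158 m and angle between each of capsule_xl, capsule_large, capsule_medium, capsule_small's own z axis and vertical below 0.1 rad and linear speed of each of capsule_xl, capsule_large, capsule_medium, capsule_small below 0.02 m/s and horizontal distance between capsule_large and insert_large below 0.0115 m and z of capsule_large in the frame of insert_large between 0.012 and 0.0158 m and horizontal distance between capsule_medium and insert_medium below 0.0115 m and z of capsule_medium in the frame of insert_medium between 0.012 and 0.0158 m and horizontal distance between capsule_small and insert_small below 0.0115 m and z of capsule_small in the frame of insert_small between 0.012 and 0.0158 m); the robot touches nothing.
It fails at once if a capsule is dropped or thrown: it moves faster than 0.5 m/s (a fall of more than about 13 mm) while no finger touches it ((linear speed of capsule_xl above 0.5 m/s and contact force between capsule_xl and the fingers below 0.02 N) or (linear speed of capsule_large above 0.5 m/s and contact force between capsule_large and the fingers below 0.02 N) or (linear speed of capsule_medium above 0.5 m/s and contact force between capsule_medium and the fingers below 0.02 N) or (linear speed of capsule_small above 0.5 m/s and contact force between capsule_small and the fingers below 0.02 N)).
It fails at once if a capsule is tipped more than 0.5 rad from level (angle between any of capsule_xl, capsule_large, capsule_medium, capsule_small's own z axis and vertical above 0.5 rad).
It fails at once if the loupe or the scale is moved more than 20 mm or the loupe tipped (distance of any of loupe, scale from where it was at the start of the episode above 0.02 m or angle between loupe's own z axis and vertical above 0.3 rad).
It also fails if it takes over 102 s, if anything falls off the work surface, if the arm or the gripper's body presses on something with over 40 N, if the wrist force passes 120 N, or if a joint passes its speed limit or range.

## Robot

A 6-joint arm with a two-finger parallel gripper is mounted at the origin on the work surface. World frame = base frame: x ahead of the robot, y to its left, z up, the work surface at z = 0. Lengths are in m, angles in rad, forces in N, time in s.
With the tool pointing down it reaches from about 0.375 to 0.75 m from the base axis. Payload 9 kg.
Tool frame: the origin (TCP) lies on the front face of the gripper's body, between the roots of the fingers; the fingertips stand 73 mm ahead of it and the grasp point (between the pads) lies 54 mm ahead of it (nose_length is the distance from the TCP to the fingertips, in m); z points along the fingers, y is the line along which they close (so a half turn about z gives the same grasp; the last joint's range is limited). The gripper opens to 85 mm and grips with 20 to 120 N. Pads are 22 mm wide; open, the fingers measure 114 mm over their backs; the gripper's body (76 mm by 85 mm) begins 54 mm behind the grasp point. The pads swing forward as they close: fully open they stand 13 mm farther back than shut.
Start: joints at [1.041, 0.104, 0.097, 1.564, 0, 1.353], TCP at [0.184, 0.571, 0.304] pointing down, gripper open.
Joint ranges: [-2.99, 2.99], [-0.84, 1.86], [-1.1, 1.16], [-1.84, 2.11], [-1.51, 1.56], [-3.14, 3.14]. Speed limits (rad/s): [2.22, 2.22, 2.57, 3.14, 3.14, 3.14].

## Interface

Orientations are given as [roll, pitch, yaw] about the fixed x, y, z axes, in that order (R = Rz(yaw) Ry(pitch) Rx(roll)).
In Python, from cell import * gives the robot as it stands.
- The arm moves only by the tool send_rows, never from a script. Its argument "commands" is one flat list of numbers, 7 for each row, row after row: the turn, a rotation vector about the world's x, y, z in units of 5 degrees (1.0 is 5 degrees), then the shift along the world's x, y, z in mm, then the finger opening in mm, from 0 to 85.4. A call has 1 to 12 rows; each row is the pose to reach, as a shift and turn from the pose commanded when the call began; what a row does not reach only later rows make up. A row lasts 1/8 s, in which the tool goes at most 62.5 mm and 10.7 degrees, less where a joint would pass 70% of its speed; a pose out of reach is approached as far as the arm can. A call with a gripper value outside its range is refused whole. The fingers move at their own pace and stop on an object; "newtons" is the grip in N (left out, the last holds). Time passes only in rows, so rows that repeat a pose let the fingers close. It gives the time, the measured TCP pose, the force, the opening and the grip force at its end, in the units of the state.
- get_obs(): the state, without advancing time (a new reading comes with each control period).
- camera(name): name is "side" or "top" or "wrist"; returns a dict with "frame" (384x512x3 uint8, blue, green, red), "mtx" (3x3 intrinsics, pixels), "R" (3x3) and "t" (3): a world point X has camera coordinates R X + t; the wrist camera has in their place "mount" (4x4, takes a point from camera to tool coordinates, whose origin is the TCP and whose axes are the flange's). Camera axes: x right, y down, z forward; pixel columns grow to the right and rows downward; lengths in m; the calibration is good to about 2 mm. A picture is of the moment at which its call begins: read the wrist's pose just before it. There is no depth.
- job_done(): hands the job in; it is judged then, once.
The state is a dict: "time_s": time; "q": joint angles; "dq": joint speeds; "joint_torque": joint torques, N m; "eef_pos": TCP position; "orientation": TCP orientation; "wrist_force": force on the tool from outside, world axes, zero at the start; "moment": the same for the moment, N m; "finger_gap": finger opening in m; "finger_force": force on a finger pad.
Only numpy, scipy, OpenCV 4.12 (cv2) and the standard library are available. Lean on these libraries where they do the work, as an engineer would, in place of code of your own. Each camera call takes 0.05 s, during which the arm holds its last target. There are 200 camera calls.

## Working session

There is one attempt and no reset: what is moved stays moved. The work goes in short steps, Python scripts to look and compute and a tool call to move; the robot and the scene stay as the last step left them, time stands still between calls to the robot, and variables do not carry over. Pictures are saved under pics/ and viewed, at most 14 in all, crops included, and the job is handed in when it is done.

Besides the shell and the picture viewer there is one more tool, called after ">>>" as name(argument=value, ...) on one line, values as JSON. send_rows: Moves the arm, as the interface text tells. Its arguments: {"type":"object","properties":{"commands":{"type":"array"},"newtons":{"type":"number"}},"required":["commands"]}

```bash
mkdir -p pics && ls && python3 - <<'E'
from cell import *
import cv2
o=get_obs();print({k:o[k] for k in('time_s','eef_pos','orientation','finger_gap','wrist_force')})
for n in('top','side'):
    c=camera(n);cv2.imwrite(f'pics/{n}0.png',c['frame']);print(n,c['mtx'],c['R'],c['t'])
E
```

```text
pics
{'time_s': 0.0, 'eef_pos': array([0.18391533, 0.57086324, 0.30312536]), 'orientation': array([-3.14028654e+00, -2.91488691e-04,  2.82979366e+00]), 'finger_gap': 0.08558778848417901, 'wrist_force': array([-0.62365526,  0.93255846, -0.0933153 ])}
top [[385.31487944   0.         257.88039045]
 [  0.         385.31487944 195.05642397]
 [  0.           0.           1.        ]] [[ 0.0070588  -0.99981101  0.0181138 ]
 [-0.9885769  -0.0097044  -0.15040455]
 [ 0.15055191 -0.01684521 -0.98845858]] [-0.0208005   0.51465916  1.12542904]
side [[490.70077828   0.         253.61289885]
 [  0.         490.70077828 187.48430705]
 [  0.           0.           1.        ]] [[-0.97881255 -0.20471367  0.00427914]
 [-0.14849121  0.6952925  -0.70322023]
 [ 0.14098354 -0.6889562  -0.71095921]] [0.49637985 0.11700548 1.79650052]
```

View pics/top0.png

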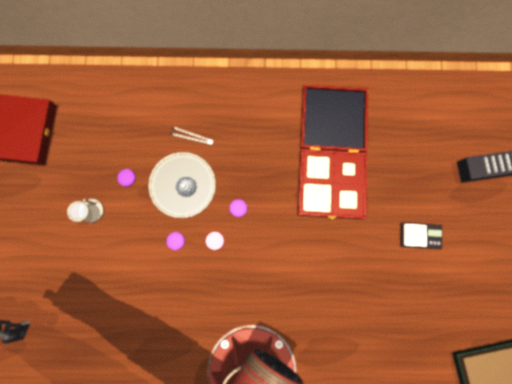

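View pics/side0.png

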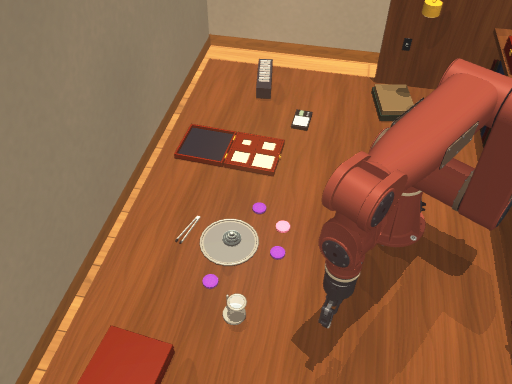

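Top view: stack at about (186,186) on the tray, box compartments at (318,167), (349,169), (317,197), (347,199), loupe at (85,210) and scale at (421,236). The side view agrees: the pink and purple discs around the tray are decoys.

```bash
cat > h.py <<'E'
from cell import *
import cv2, numpy as np
from scipy.spatial.transform import Rotation as Ro
def view(n):
    o=get_obs(); c=camera(n); K=c['mtx']
    if n=='wrist':
        T=np.eye(4);T[:3,:3]=Ro.from_euler('xyz',o['orientation']).as_matrix();T[:3,3]=o['eef_pos']
        M=T@np.array(c['mount']);A,C=M[:3,:3],M[:3,3]
    else: A=np.array(c['R']).T;C=-A@np.array(c['t'])
    def ray(uv,z):
        d=A@np.linalg.solve(K,[uv[0],uv[1],1.]);return (C+d*(z-C[2])/d[2])[:2]
    def proj(X):
        p=K@(A.T@(np.array(X)-C));return p[:2]/p[2]
    return c['frame'],ray,proj
def blobs(mask,amin=30):
    cs,_=cv2.findContours(mask.astype(np.uint8),cv2.RETR_EXTERNAL,cv2.CHAIN_APPROX_NONE)
    return [c for c in cs if cv2.contourArea(c)>=amin]
def rect(c,ray,z):
    P=np.array([ray(p[0],z) for p in c])*1000
    return cv2.minAreaRect(P.astype(np.float32))
E
python3 - <<'E'
from h import *
f,ray,proj=view('top')
hsv=cv2.cvtColor(f,cv2.COLOR_BGR2HSV)
m=(hsv[...,2]>190)&(hsv[...,1]<60)
for c in blobs(m): print(cv2.boundingRect(c),rect(c,ray,.019))
for n,uv,z in(('tray',(182,185),.01),('stack',(186,186),.03),('loupe',(85,210),.04),('scale',(421,236),.019)):print(n,ray(uv,z))
x,y=168,168
cv2.imwrite('pics/st.png',cv2.resize(f[140:230,140:230],None,fx=6,fy=6,interpolation=cv2.INTER_CUBIC))
E
```

```text
(275, 341, 8, 7) ((80.5248031616211, -79.84622955322266), (18.048206329345703, 18.230533599853516), 43.777435302734375)
(215, 339, 14, 10) ((81.63063049316406, 84.75225830078125), (37.40196990966797, 23.837491989135742), 84.1178970336914)
(206, 232, 17, 18) ((378.1298522949219, 114.5296630859375), (51.01234436035156, 48.168914794921875), 1.2058812379837036)
(404, 224, 37, 23) ((399.6770324707031, -518.1341552734375), (66.84011840820312, 113.150390625), 0.42479783296585083)
(96, 202, 6, 12) ((475.1214599609375, 465.2113037109375), (36.396583557128906, 13.583015441894531), 26.30628204345703)
(68, 202, 20, 19) ((463.74359130859375, 529.498779296875), (55.52764129638672, 57.02128982543945), 4.191819190979004)
(340, 191, 17, 17) ((508.23309326171875, -294.8797302246094), (49.64541244506836, 51.04191970825195), 88.56092834472656)
(304, 184, 27, 28) ((512.3646850585938, -198.865234375), (80.66931915283203, 83.1382827758789), 88.78602600097656)
(343, 163, 12, 12) ((604.3651123046875, -299.1248779296875), (34.515079498291016, 35.59089279174805), 88.49324035644531)
(307, 156, 22, 22) ((609.2474365234375, -202.23092651367188), (65.52510070800781, 66.91020965576172), 88.8310317993164)
(149, 153, 66, 64) ((548.8933715820312, 217.8404541015625), (198.5015411376953, 197.5542449951172), 57.19099044799805)
tray [0.54847373 0.21851506]
stack [0.54196436 0.20260802]
loupe [0.46461509 0.49812692]
scale [ 0.3964727  -0.51518781]
```

>>> send_rows(commands=[0,0,1,120,-123,0,85,0,0,2,240,-246,0,85,0,0,3.1,359,-368,0,85,0,0,3.1,359,-368,0,85,0,0,3.1,359,-368,0,85,0,0,3.1,359,-368,0,85,0,0,3.1,359,-368,0,85,0,0,3.1,359,-368,0,85,0,0,3.1,359,-368,0,85,0,0,3.1,359,-368,0,85,0,0,3.1,359,-368,0,85,0,0,3.1,359,-368,0,85])

```text
time_s: 1.65
eef_pos: [0.5423, 0.2043, 0.3042]
orientation: [3.141, 0.0, 3.102]
wrist_force: [0.1, 0.1, -0.1]
finger_gap: 0.0852
finger_force: 0.0
```

```bash
python3 - <<'E'
from h import *
o=get_obs();print(o['time_s'],o['eef_pos'],o['orientation'],o['q'],o['wrist_force'])
print(camera('wrist')['mount'])
f,ray,proj=view('wrist');cv2.imwrite('pics/w1.png',f)
print(proj([.543,.203,.044]))
E
```

```text
1.65 [0.54225905 0.20433706 0.30420451] [3.14130864e+00 2.59753694e-04 3.10223172e+00] [1.34718314e-01 4.09113542e-02 3.18075744e-02 1.56138753e+00
 2.34732554e-04 1.74079244e-01] [ 0.08142878  0.08532629 -0.07806356]
[[-6.98790222e-04 -9.64656533e-01 -2.63509552e-01  6.63448329e-02]
 [ 9.99999706e-01 -7.57478549e-04  1.21121284e-04 -1.12284308e-03]
 [-3.16443271e-04 -2.63509390e-01  9.64656779e-01 -7.05821389e-02]
 [ 0.00000000e+00  0.00000000e+00  0.00000000e+00  1.00000000e+00]]
[260.67528335 171.54311669]
```

View pics/w1.png

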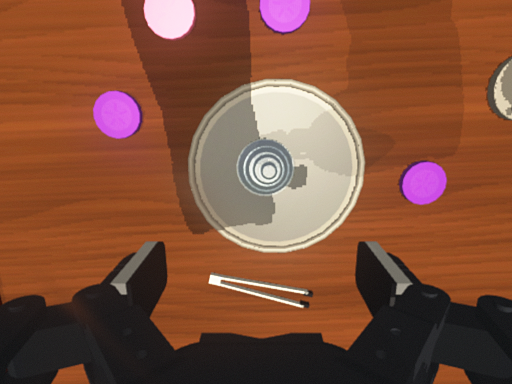

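Wrist view: stack at about (267,170) inside the tray circle centred near (277,165). Now I'll zoom in and fit it.

```bash
python3 - <<'E'
from h import *
f,ray,proj=view('wrist')
g=cv2.cvtColor(f,cv2.COLOR_BGR2HSV)
cv2.imwrite('pics/w1z.png',cv2.resize(f[130:205,225:310],None,fx=8,fy=8,interpolation=cv2.INTER_CUBIC))
# bluish-dark capsules vs pale warm tray
b=f[...,0].astype(int)-f[...,2]
m=np.zeros(b.shape,bool);m[130:205,225:310]=b[130:205,225:310]>5
for c in blobs(m,100):
    P=cv2.convexHull(c)
    for z in(.014,.009):
        Q=np.array([ray(p[0],z) for p in P],np.float32)*1000
        print(cv2.boundingRect(c),cv2.fitEllipse(Q),cv2.minEnclosingCircle(Q))
E
```

```text
(239, 139, 54, 54) ((543.1775512695312, 207.87649536132812), (61.07839584350586, 62.326011657714844), 154.46763610839844) ((543.2492065429688, 207.9610137939453), 31.32023048400879)
(239, 139, 54, 54) ((544.1068725585938, 207.9089813232422), (61.92501449584961, 63.189918518066406), 154.4678955078125) ((544.1796264648438, 207.9947052001953), 31.75441551208496)
```

View pics/w1z.png

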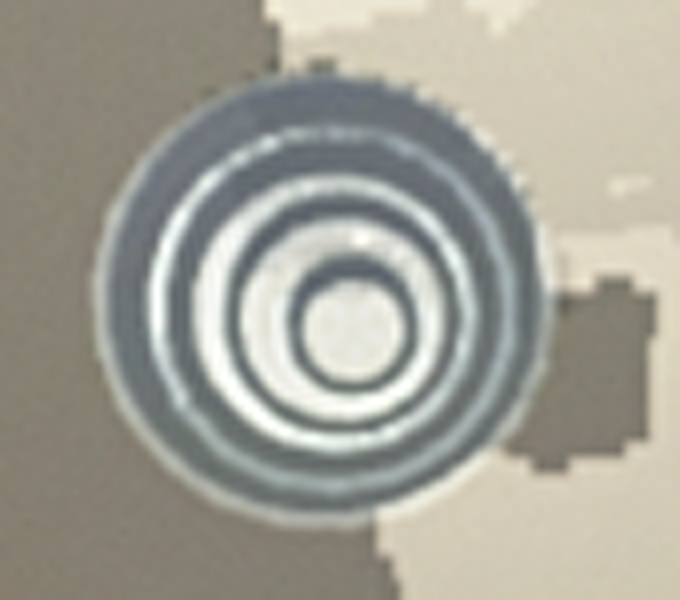

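Zoomed crop centres (crop px): small (352,327), medium (345,318), large (333,310), xl (322,299). Casting these at their top-face heights.

```bash
python3 - <<'E'
from h import *
f,ray,proj=view('wrist')
for n,x0,x1,y0,y1,z in(('s',287,417,257,392,.044),('m',222,467,195,442,.034),('l',148,520,124,497,.024),('xl',95,550,72,527,.014)):
    p=lambda x,y:ray((225+(x+.5)/8-.5,130+(y+.5)/8-.5),z)*1000
    cx,cy=(x0+x1)/2,(y0+y1)/2
    print(n,p(cx,cy),np.linalg.norm(p(x0,cy)-p(x1,cy)),np.linalg.norm(p(cx,y0)-p(cx,y1)))
# tray
hsv=cv2.cvtColor(f,cv2.COLOR_BGR2HSV)
m=(hsv[...,1]<90);m[:,:]&=True
for c in blobs(m,8000):
    P=cv2.convexHull(c);Q=np.array([ray(p[0],.008) for p in P],np.float32)*1000
    print(cv2.boundingRect(c),cv2.minEnclosingCircle(Q))
E
```

```text
s [542.05740132 211.02350962] 17.154902637488057 18.11572469458431
m [543.17714775 210.20430432] 33.28690077095414 34.10805764770461
l [543.94622721 208.91960746] 51.98124093746582 52.94097910800261
xl [544.20677503 207.42888833] 65.31630217948924 66.27945269895064
(0, 242, 512, 142) ((857.0252075195312, 182.6073455810547), 364.41259765625)
(188, 79, 177, 174) ((551.0498046875, 220.56275939941406), 103.6514892578125)
```

>>> send_rows(commands=[0,0,0,10,-60,-40,22,0,0,0,18,-120,-90,22,0,0,0,18,-180,-140,22,0,0,0,18,-234,-190,22,0,0,0,18,-234,-224,22,0,0,0,18,-234,-224,22,0,0,0,18,-234,-224,22,0,0,0,18,-234,-224,22,0,0,0,18,-234,-224,22,0,0,0,18,-234,-224,22])

```text
time_s: 3.1
eef_pos: [0.5617, -0.0304, 0.081]
orientation: [-3.141, 0.002, 3.101]
wrist_force: [0.3, -0.2, 0.1]
finger_gap: 0.022
finger_force: 0.0
```

```bash
python3 - <<'E'
from h import *
o=get_obs();print(o['time_s'],o['eef_pos'],o['orientation'],o['finger_gap'],o['wrist_force'])
f,ray,proj=view('wrist');cv2.imwrite('pics/w2.png',f)
E
```

```text
3.1 [ 0.56170579 -0.03043292  0.08102814] [-3.14133166e+00  1.62079555e-03  3.10131795e+00] 0.02198684334750217 [ 0.34560114 -0.17569447  0.12098335]
```

View pics/w2.png

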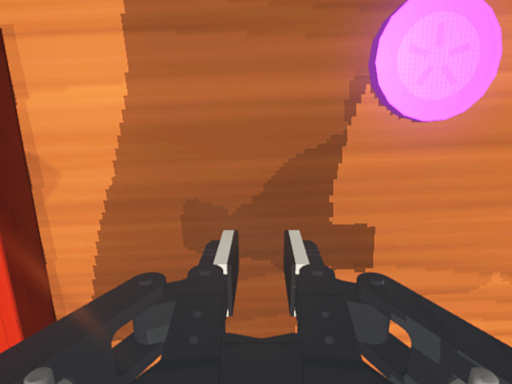

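The fingertips are just above clear shelf, with the purple decoy up and to the right, well away. I'll descend gently to find the tip height.

>>> send_rows(commands=[0,0,0,0,0,-2,22,0,0,0,0,0,-4,22,0,0,0,0,0,-6,22,0,0,0,0,0,-6,22])

```text
time_s: 3.65
eef_pos: [0.5609, -0.0309, 0.0736]
orientation: [3.141, -0.001, 3.1]
wrist_force: [0.7, -0.0, 0.4]
finger_gap: 0.0221
finger_force: 0.0
```

>>> send_rows(commands=[0,0,0,0,0,-1,22,0,0,0,0,0,-2,22,0,0,0,0,0,-2,22])

```text
time_s: 4.03
eef_pos: [0.5612, -0.0309, 0.0727]
orientation: [-3.141, 0.0, 3.1]
wrist_force: [-3.8, 0.8, 6.6]
finger_gap: 0.0219
finger_force: 3.8
```

>>> send_rows(commands=[0,0,0,0,0,-1,22,0,0,0,0,0,-1,22])

```text
time_s: 4.28
eef_pos: [0.5612, -0.0309, 0.0727]
orientation: [-3.141, 0.0, 3.1]
wrist_force: [-8.3, 1.0, 16.9]
finger_gap: 0.022
finger_force: 8.5
```

>>> send_rows(commands=[0,0,0,0,0,6,67,0,0,0,0,0,6,67,0,0,0,0,0,6,67,0,0,0,0,0,3,67,0,0,0,0,0,0,67,0,0,0,0,0,-2,67,0,0,0,0,0,-2,67])

```text
time_s: 5.15
eef_pos: [0.5609, -0.0309, 0.0686]
orientation: [3.141, -0.0, 3.1]
wrist_force: [-0.6, -0.5, -0.1]
finger_gap: 0.0671
finger_force: 0.0
```

>>> send_rows(commands=[0,0,0,0,0,-1,67,0,0,0,0,0,-2,67,0,0,0,0,0,-2,67])

```text
time_s: 5.52
eef_pos: [0.561, -0.0309, 0.0669]
orientation: [3.141, -0.0, 3.1]
wrist_force: [-0.1, -0.1, -0.3]
finger_gap: 0.067
finger_force: 0.0
```

>>> send_rows(commands=[0,0,0,0,0,-1,67,0,0,0,0,0,-1,67])

```text
time_s: 5.78
eef_pos: [0.5611, -0.0309, 0.0659]
orientation: [3.141, 0.0, 3.1]
wrist_force: [-1.1, -0.9, 0.5]
finger_gap: 0.0671
finger_force: 0.0
```

>>> send_rows(commands=[0,0,0,0,0,-1,67,0,0,0,0,0,-1,67])

```text
time_s: 6.02
eef_pos: [0.5611, -0.0309, 0.0658]
orientation: [-3.141, 0.0, 3.1]
wrist_force: [-4.7, 0.4, 7.7]
finger_gap: 0.0673
finger_force: 4.3
```

>>> send_rows(commands=[0,0,0,0,0,-1,67,0,0,0,0,0,-1,67])

```text
time_s: 6.28
eef_pos: [0.5612, -0.0309, 0.0657]
orientation: [-3.141, 0.0, 3.1]
wrist_force: [-9.0, 1.4, 18.3]
finger_gap: 0.0675
finger_force: 9.1
```

>>> send_rows(commands=[0,0,0,0,0,60,40,0,0,0,-5,60,120,40,0,0,0,-10,120,130,40,0,0,0,-15,180,130,40,0,0,0,-19,230,110,40,0,0,0,-19,242,90,40,0,0,0,-19,242,75,40,0,0,0,-19,242,60,40,0,0,0,-19,242,52,40,0,0,0,-19,242,48,40,0,0,0,-19,242,48,40,0,0,0,-19,242,48,40], newtons=20)

```text
time_s: 7.78
eef_pos: [0.5425, 0.211, 0.1126]
orientation: [3.141, 0.001, 3.1]
wrist_force: [0.4, -0.3, 0.7]
finger_gap: 0.0398
finger_force: 0.0
```

```bash
python3 - <<'E'
from h import *
o=get_obs();print(o['time_s'],o['eef_pos'],o['orientation'],o['finger_gap'],o['wrist_force'])
f,ray,proj=view('wrist')
R=Ro.from_euler('xyz',o['orientation']).as_matrix()
for s in(-1,1):
    print(proj(o['eef_pos']+R@[0,s*.011,.073-.002]))
cv2.imwrite('pics/w3.png',cv2.resize(f[150:330,150:370],None,fx=3,fy=3,interpolation=cv2.INTER_CUBIC))
E
```

```text
7.775 [0.54245576 0.21097083 0.11256177] [3.14134300e+00 9.07484168e-04 3.10005826e+00] 0.039818862243794766 [ 0.35513532 -0.30941163  0.69726263]
[240.41970528 248.11344897]
[285.90758123 248.07801074]
```

View pics/w3.png

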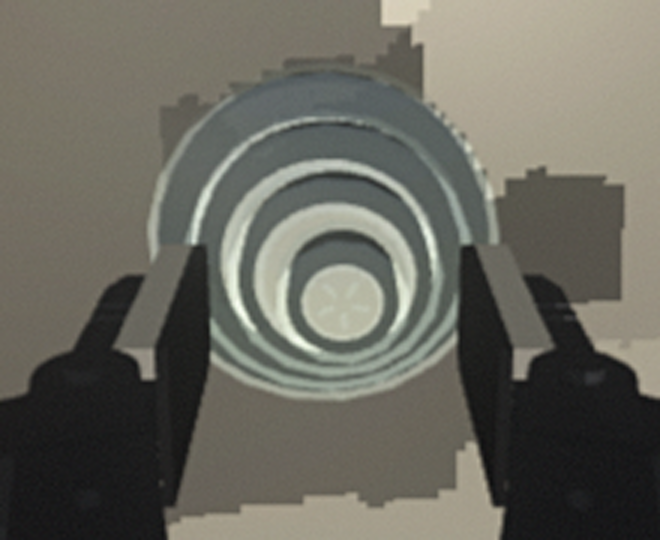

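Small capsule is centred between the pads at crop (342,300), so I'll close and lift slightly.

>>> send_rows(commands=[0,0,0,0,0,0,15,0,0,0,0,0,0,15,0,0,0,0,0,0,15,0,0,0,0,0,0,15,0,0,0,0,0,3,15,0,0,0,0,0,15,15,0,0,0,0,0,50,15,0,0,0,0,0,80,15,0,0,0,0,0,80,15])

```text
time_s: 8.95
eef_pos: [0.5435, 0.2114, 0.1954]
orientation: [3.14, 0.005, 3.1]
wrist_force: [0.5, -0.5, 0.0]
finger_gap: 0.0199
finger_force: 19.6
```

```bash
python3 - <<'E'
from h import *
o=get_obs();print(o['time_s'],o['eef_pos'],o['orientation'],o['finger_gap'],o['wrist_force'])
f,ray,proj=view('wrist')
cv2.imwrite('pics/w4.png',cv2.resize(f[90:330,150:370],None,fx=2.5,fy=2.5,interpolation=cv2.INTER_CUBIC))
E
```

```text
8.95 [0.54351111 0.21135723 0.19538404] [3.14047999 0.00491904 3.10033689] 0.019947745061631838 [ 0.49793442 -0.54106004  0.0326705 ]
```

View pics/w4.png

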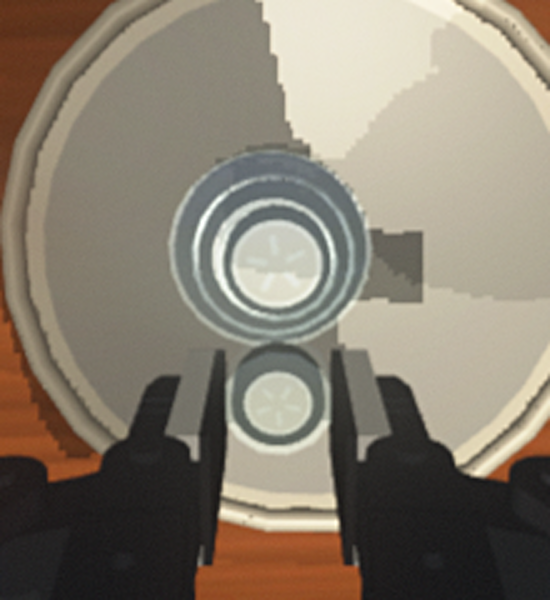

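>>> send_rows(commands=[0,0,0,0,-15,15,15,0,0,0,2,-50,35,15,0,0,0,4,-95,50,15,0,0,0,6,-145,60,15,0,0,0,8,-195,60,15,0,0,0,10,-245,60,15,0,0,0,12,-295,60,15,0,0,0,14,-345,60,15,0,0,0,16,-395,60,15,0,0,0,18,-435,60,15,0,0,0,18,-455,60,15,0,0,0,18,-461,60,15])

```text
time_s: 10.5
eef_pos: [0.5595, -0.2507, 0.2517]
orientation: [3.141, -0.001, 3.099]
wrist_force: [-0.3, 0.7, -0.3]
finger_gap: 0.0201
finger_force: 19.6
```

>>> send_rows(commands=[0,0,0,0,0,0,15,0,0,0,0,0,0,15])

```text
time_s: 10.75
eef_pos: [0.5602, -0.2487, 0.252]
orientation: [3.141, -0.0, 3.102]
wrist_force: [-0.1, 0.3, -0.2]
finger_gap: 0.0202
finger_force: 19.6
```

```bash
python3 - <<'E'
from h import *
o=get_obs();print(o['time_s'],o['eef_pos'],o['orientation'],o['finger_gap'],o['wrist_force'])
f,ray,proj=view('wrist')
hsv=cv2.cvtColor(f,cv2.COLOR_BGR2HSV)
m=(hsv[...,2]>170)&(hsv[...,1]<70)
for c in blobs(m,150): print(cv2.boundingRect(c),rect(c,ray,.019),rect(c,ray,.023)[0])
p=o['eef_pos'];print(ray((261.2,250.8),p[2]-.068)-p[:2])
cv2.imwrite('pics/w5.png',f)
E
```

```text
10.75 [ 0.56017214 -0.24868459  0.25204422] [ 3.14121629e+00 -9.44313334e-05  3.10165974e+00] 0.020214251120520017 [-0.07262687  0.34822549 -0.19581877]
(248, 238, 27, 26) ((638.85400390625, -252.69973754882812), (27.134775161743164, 28.339025497436523), 87.6514892578125) (636.9434814453125, -252.62704467773438)
(277, 190, 68, 62) ((608.5045776367188, -202.18759155273438), (66.1187973022461, 65.59947967529297), 87.65291595458984) (606.9940185546875, -202.78038024902344)
(309, 111, 50, 57) ((527.2227783203125, -179.87939453125), (43.39524459838867, 52.589332580566406), 87.16255187988281) (526.7830810546875, -180.76605224609375)
(183, 94, 55, 56) ((506.4883728027344, -294.4380798339844), (50.179779052734375, 50.18096160888672), 87.45791625976562) (506.32177734375, -293.81561279296875)
(272, 79, 89, 70) ((503.48199462890625, -197.40322875976562), (79.2833251953125, 62.0038948059082), 87.67503356933594) (503.3550109863281, -198.05908203125)
(0, 0, 10, 46) ((416.1915283203125, -464.9620056152344), (7.700984001159668, 35.24462127685547), 75.506103515625) (417.21441650390625, -462.0929870605469)
[-5.59531468e-05 -9.27117737e-04]
```

View pics/w5.png

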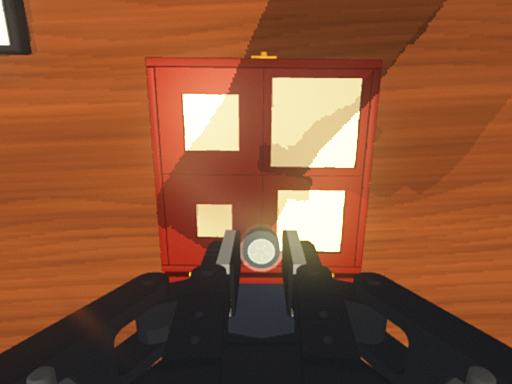

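Box clear: compartments at px large (311,221), medium (211,122), xl (316,123), small (214,220). These agree with the top camera. The small capsule is held level at (261,250). I'll set it down.

>>> send_rows(commands=[0,0,0,20,-22,-10,15,0,0,0,44,-49,-50,15,0,0,0,44,-49,-90,15,0,0,0,44,-49,-120,15,0,0,0,44,-49,-140,15,0,0,0,44,-49,-148,15,0,0,0,44,-49,-152,15,0,0,0,44,-49,-153.5,15,0,0,0,44,-49,-154.5,15,0,0,0,44,-49,-154.5,15,0,0,0,44,-49,-154.5,15])

```text
time_s: 12.18
eef_pos: [0.6042, -0.299, 0.0978]
orientation: [-3.141, 0.0, 3.1]
wrist_force: [-1.5, -0.1, -0.4]
finger_gap: 0.0202
finger_force: 19.7
```

>>> send_rows(commands=[0,0,0,0,0,-0.7,15,0,0,0,0,0,-0.7,15,0,0,0,0,0,-0.7,25,0,0,0,0,0,-0.7,34,0,0,0,0,0,-0.7,34,0,0,0,0,0,3,34,0,0,0,0,0,30,34,0,0,0,0,0,80,40,0,0,0,-25,50,130,50,0,0,0,-25,50,130,50,0,0,0,-25,50,130,50])

```text
time_s: 13.55
eef_pos: [0.5793, -0.2488, 0.2281]
orientation: [-3.141, 0.001, 3.101]
wrist_force: [0.3, -0.7, -0.7]
finger_gap: 0.05
finger_force: 0.0
```

```bash
python3 - <<'E'
from h import *
o=get_obs();print(o['time_s'],o['eef_pos'],o['orientation'],o['finger_gap'],o['wrist_force'])
f,ray,proj=view('wrist')
cv2.imwrite('pics/w6.png',f)
u,v=proj([.604,-.299,.029]);print(u,v)
u,v=int(u),int(v)
cv2.imwrite('pics/w6z.png',cv2.resize(f[v-40:v+40,u-50:u+50],None,fx=6,fy=6,interpolation=cv2.INTER_CUBIC))
E
```

```text
13.55 [ 0.57933868 -0.24881078  0.22811261] [-3.14068438e+00  1.29245800e-03  3.10096705e+00] 0.050039854146891626 [ 0.33862178 -0.65284977 -0.68631822]
207.28392461125387 213.54241535116864
```

View pics/w6z.png

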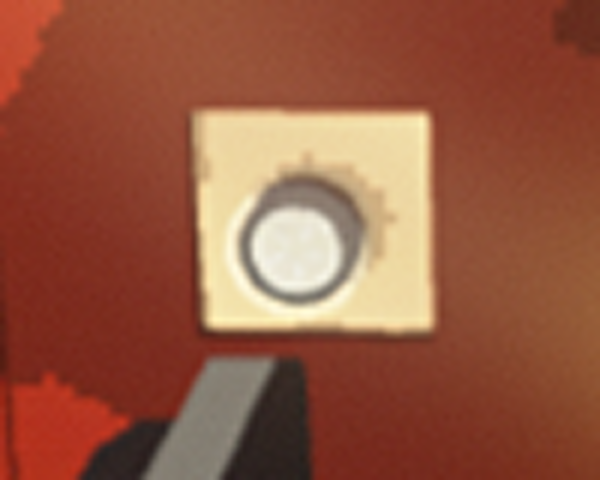

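Small capsule lies flat within its compartment at crop (298,245). Next the medium.

>>> send_rows(commands=[0,0,0,-4,50,0,55,0,0,0,-8,108,0,55,0,0,0,-12,166,0,55,0,0,0,-16,224,0,55,0,0,0,-20,282,0,55,0,0,0,-25,340,-10,55,0,0,0,-30,398,-30,55,0,0,0,-36,440,-60,55,0,0,0,-36,459,-90,55,0,0,0,-36,459,-110,55,0,0,0,-36,459,-120,55,0,0,0,-36,459,-125,55])

```text
time_s: 15.1
eef_pos: [0.5434, 0.2091, 0.102]
orientation: [-3.141, -0.0, 3.099]
wrist_force: [1.0, 0.9, 0.1]
finger_gap: 0.0548
finger_force: 0.0
```

>>> send_rows(commands=[0,0,0,0,0,-1.5,55,0,0,0,0,0,-1.5,55,0,0,0,0,0,-1.5,55])

```text
time_s: 15.48
eef_pos: [0.5435, 0.21, 0.1016]
orientation: [3.141, 0.001, 3.1]
wrist_force: [-0.6, 0.2, 0.1]
finger_gap: 0.0553
finger_force: 0.0
```

```bash
python3 - <<'E'
from h import *
o=get_obs();print(o['time_s'],o['eef_pos'],o['orientation'],o['finger_gap'],o['wrist_force'])
f,ray,proj=view('wrist')
print('tcp at z.034 ->',proj([*o['eef_pos'][:2],.034]))
cv2.imwrite('pics/w7.png',cv2.resize(f[150:330,150:370],None,fx=3,fy=3,interpolation=cv2.INTER_CUBIC))
E
```

```text
15.475 [0.54349314 0.21002421 0.1016433 ] [3.14129863e+00 1.12569399e-03 3.10015396e+00] 0.05528893560228572 [-0.63842882  0.15708737  0.1141661 ]
tcp at z.034 -> [263.17422688 251.00118144]
```

View pics/w7.png

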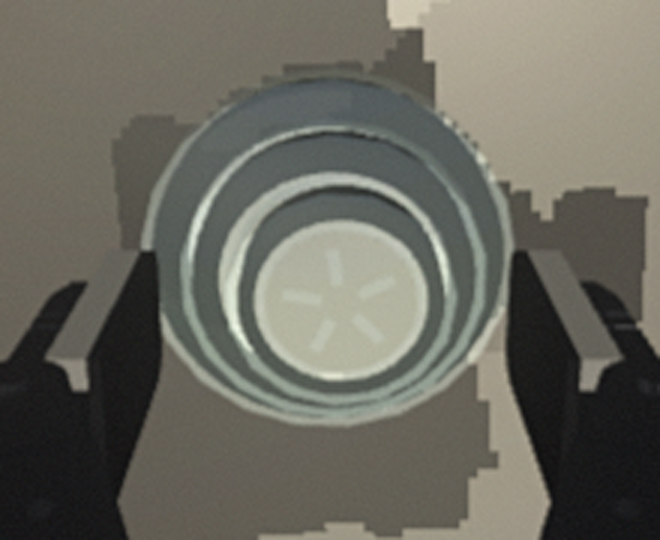

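Medium centred between the pads at crop (341,299). Grip and carry.

>>> send_rows(commands=[0,0,0,0,0,-0.5,30,0,0,0,0,0,-0.5,30,0,0,0,0,0,-0.5,30,0,0,0,0,0,-0.5,30,0,0,0,0,0,3,30,0,0,0,0,0,15,30,0,0,0,0,0,45,30,0,0,0,0,-20,85,30,0,0,0,0,-55,110,30,0,0,0,0,-100,120,30,0,0,0,0,-150,120,30,0,0,0,0,-200,120,30])

```text
time_s: 17.02
eef_pos: [0.5431, 0.0087, 0.222]
orientation: [-3.141, 0.001, 3.101]
wrist_force: [0.2, -0.1, -0.7]
finger_gap: 0.0353
finger_force: 20.1
```

>>> send_rows(commands=[0,0,0,-6,-50,0,30,0,0,0,-12,-100,0,30,0,0,0,-18,-150,0,30,0,0,0,-24,-200,0,30,0,0,0,-30,-250,-10,30,0,0,0,-36,-290,-40,30,0,0,0,-36,-305,-70,30,0,0,0,-36,-305,-100,30,0,0,0,-36,-305,-115,30,0,0,0,-36,-305,-121,30,0,0,0,-36,-305,-124,30,0,0,0,-36,-305,-124,30])

```text
time_s: 18.52
eef_pos: [0.5075, -0.295, 0.0978]
orientation: [-3.141, 0.001, 3.101]
wrist_force: [-0.4, 0.6, -0.8]
finger_gap: 0.0356
finger_force: 20.2
```

>>> send_rows(commands=[0,0,0,0,0,-0.7,30,0,0,0,0,0,-1.3,30,0,0,0,0,0,-1.3,30])

```text
time_s: 18.9
eef_pos: [0.5072, -0.295, 0.096]
orientation: [-3.141, 0.0, 3.1]
wrist_force: [0.3, 0.3, 1.3]
finger_gap: 0.035
finger_force: 20.3
```

>>> send_rows(commands=[0,0,0,0,0,0,40,0,0,0,0,0,0,50,0,0,0,0,0,0,50,0,0,0,0,0,4,50,0,0,0,0,0,40,50,0,0,0,10,0,100,70,0,0,0,50,40,130,70,0,0,0,50,40,130,70,0,0,0,50,40,130,70])

```text
time_s: 20.02
eef_pos: [0.557, -0.2547, 0.2254]
orientation: [3.142, -0.0, 3.101]
wrist_force: [-0.1, -0.6, -0.3]
finger_gap: 0.0703
finger_force: 0.0
```

```bash
python3 - <<'E'
from h import *
o=get_obs();print(o['time_s'],o['eef_pos'],o['orientation'],o['finger_gap'],o['wrist_force'])
f,ray,proj=view('wrist')
cv2.imwrite('pics/w8.png',f)
a,b=proj([.5073,-.2946,.024]),proj([.604,-.299,.024]);print(a,b)
t=[]
for p in(a,b):
    u,v=p.astype(int);t.append(cv2.resize(f[v-40:v+40,u-40:u+40],(400,400),interpolation=cv2.INTER_CUBIC))
cv2.imwrite('pics/w8z.png',np.hstack(t))
E
```

```text
20.025 [ 0.5570057  -0.25472254  0.22536709] [ 3.14152363e+00 -4.60661317e-04  3.10111839e+00] 0.07026809382695778 [-0.05944761 -0.5986456  -0.29259665]
[212.17508652 128.65724585] [215.95664894 235.8962707 ]
```

View pics/w8z.png

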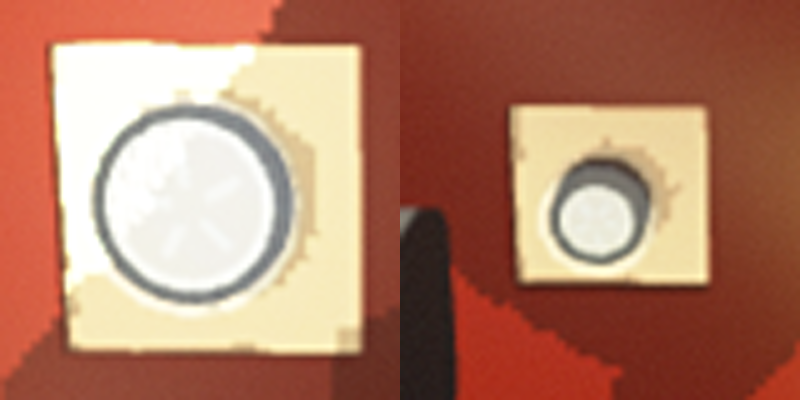

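Medium lies within its compartment at crop (193,205), and the small one is still in place. Next the large.

>>> send_rows(commands=[0,0,0,-2,50,0,72,0,0,0,-4,108,0,72,0,0,0,-6,166,0,72,0,0,0,-8,224,0,72,0,0,0,-10,282,0,72,0,0,0,-12,340,-10,72,0,0,0,-13,398,-30,72,0,0,0,-13,442,-60,72,0,0,0,-13,464,-95,72,0,0,0,-13,464,-120,72,0,0,0,-13,464,-131,72,0,0,0,-13,464,-135,72])

```text
time_s: 21.58
eef_pos: [0.5438, 0.2082, 0.09]
orientation: [-3.141, -0.001, 3.099]
wrist_force: [-0.8, -0.0, 1.2]
finger_gap: 0.0717
finger_force: 0.0
```

>>> send_rows(commands=[0,0,0,0,0,-2,72,0,0,0,0,0,-2,72,0,0,0,0,0,-2,72])

```text
time_s: 21.95
eef_pos: [0.5445, 0.2091, 0.0894]
orientation: [3.141, 0.001, 3.1]
wrist_force: [-0.5, 0.1, 0.6]
finger_gap: 0.0722
finger_force: 0.0
```

```bash
python3 - <<'E'
from h import *
o=get_obs();print(o['time_s'],o['eef_pos'],o['orientation'],o['finger_gap'],o['wrist_force'])
f,ray,proj=view('wrist')
p=proj([*o['eef_pos'][:2],.024]);print('tcp at z.024 ->',p)
cv2.imwrite('pics/w9.png',cv2.resize(f[150:330,150:370],None,fx=3,fy=3,interpolation=cv2.INTER_CUBIC));print((p-[150,150])*3)
E
```

```text
21.95 [0.54451285 0.20907071 0.08938131] [3.14125310e+00 1.12285589e-03 3.10020245e+00] 0.07215502554399766 [-0.50211007  0.11282043  0.59473165]
tcp at z.024 -> [263.20507967 253.13695085]
[339.61523901 309.41085254]
```

View pics/w9.png

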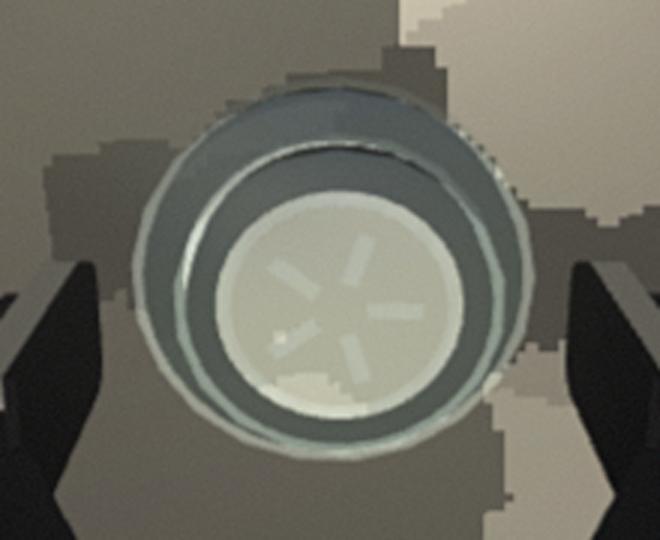

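Large centred at crop (340,305). Grip and carry.

>>> send_rows(commands=[0,0,0,0,0,-0.6,45,0,0,0,0,0,-0.6,45,0,0,0,0,0,-0.6,45,0,0,0,0,0,-0.6,45,0,0,0,0,0,3,45,0,0,0,0,0,15,45,0,0,0,0,0,45,45,0,0,0,0,-20,85,45,0,0,0,0,-55,115,45,0,0,0,0,-100,130,45,0,0,0,0,-150,130,45,0,0,0,0,-200,130,45], newtons=25)

```text
time_s: 23.5
eef_pos: [0.5441, 0.0076, 0.2198]
orientation: [-3.141, 0.002, 3.101]
wrist_force: [0.6, -0.5, -0.1]
finger_gap: 0.05
finger_force: 26.3
```

>>> send_rows(commands=[0,0,0,13,-50,0,45,0,0,0,28,-100,0,45,0,0,0,43,-150,0,45,0,0,0,58,-190,-15,45,0,0,0,65,-211,-45,45,0,0,0,65,-211,-80,45,0,0,0,65,-211,-105,45,0,0,0,65,-211,-115,45,0,0,0,65,-211,-120,45,0,0,0,65,-211,-123,45,0,0,0,65,-211,-123.5,45,0,0,0,65,-211,-123.5,45])

```text
time_s: 25.0
eef_pos: [0.6094, -0.202, 0.0958]
orientation: [-3.141, 0.001, 3.1]
wrist_force: [-0.5, 0.3, 0.5]
finger_gap: 0.0503
finger_force: 26.3
```

>>> send_rows(commands=[0,0,0,0,0,-0.7,45,0,0,0,0,0,-1,45,0,0,0,0,0,-1,45])

```text
time_s: 25.38
eef_pos: [0.6091, -0.2019, 0.0941]
orientation: [3.141, 0.0, 3.1]
wrist_force: [0.8, -0.2, -0.8]
finger_gap: 0.0504
finger_force: 26.3
```

>>> send_rows(commands=[0,0,0,0,0,-0.4,45,0,0,0,0,0,-0.4,53,0,0,0,0,0,-0.4,63,0,0,0,0,0,-0.4,63,0,0,0,0,0,4,63,0,0,0,0,0,40,63,0,0,0,-10,0,90,75,0,0,0,-25,50,130,85,0,0,0,-35,110,130,85,0,0,0,-45,165,130,85,0,0,0,-55,220,130,85,0,0,0,-65,275,130,85])

```text
time_s: 26.88
eef_pos: [0.5436, 0.0748, 0.2248]
orientation: [3.142, 0.001, 3.1]
wrist_force: [0.5, 0.5, 0.0]
finger_gap: 0.0853
finger_force: 0.0
```

>>> send_rows(commands=[0,0,0,0,50,-10,85,0,0,0,0,100,-40,85,0,0,0,0,125,-70,85,0,0,0,0,134.5,-100,85,0,0,0,0,134.5,-125,85,0,0,0,0,134.5,-135,85,0,0,0,0,134.5,-140,85,0,0,0,0,134.5,-140,85,0,0,0,0,134.5,-140,85])

```text
time_s: 28.0
eef_pos: [0.5447, 0.2076, 0.0852]
orientation: [3.141, 0.002, 3.1]
wrist_force: [0.4, 0.4, -0.5]
finger_gap: 0.0847
finger_force: 0.0
```

```bash
python3 - <<'E'
from h import *
o=get_obs();print(o['time_s'],o['eef_pos'],o['orientation'],o['finger_gap'],o['wrist_force'])
f,ray,proj=view('wrist')
p=proj([*o['eef_pos'][:2],.014]);print('tcp at z.014 ->',(p-[150,150])*3)
cv2.imwrite('pics/w10.png',cv2.resize(f[150:330,150:370],None,fx=3,fy=3,interpolation=cv2.INTER_CUBIC))
E
```

```text
28.0 [0.54471987 0.20755053 0.08521361] [3.14122673e+00 1.53308852e-03 3.10012352e+00] 0.08465736110661168 [ 0.3862182   0.40983125 -0.51259214]
tcp at z.014 -> [339.32123457 293.09392401]
```

View pics/w10.png

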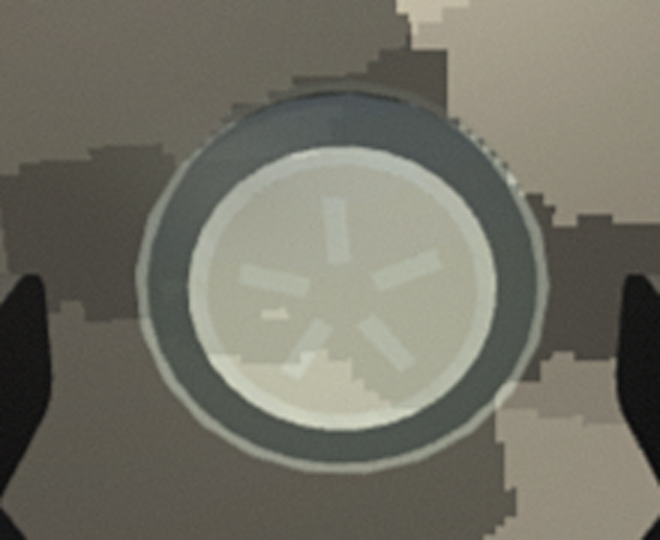

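XL centred at crop (342,288), within 1 mm of the TCP at (339,293). Descend and grip.

>>> send_rows(commands=[0,0,0,0,0,-5,85,0,0,0,0,0,-8,85,0,0,0,0,0,-9.5,80,0,0,0,0,0,-9.5,72,0,0,0,0,0,-9.5,60,0,0,0,0,0,-9.5,60,0,0,0,0,0,-9.5,60,0,0,0,0,0,-9.5,60], newtons=30)

```text
time_s: 29.05
eef_pos: [0.5442, 0.2076, 0.075]
orientation: [3.141, 0.0, 3.1]
wrist_force: [-1.2, 0.6, 5.9]
finger_gap: 0.0651
finger_force: 33.5
```

>>> send_rows(commands=[0,0,0,0,0,3,60,0,0,0,0,0,15,60,0,0,0,0,0,45,60,0,0,0,0,-20,85,60,0,0,0,0,-55,120,60,0,0,0,0,-100,140,60,0,0,0,0,-150,140,60,0,0,0,0,-200,140,60])

```text
time_s: 30.05
eef_pos: [0.5441, 0.0061, 0.2157]
orientation: [-3.141, 0.001, 3.101]
wrist_force: [0.9, -1.0, -1.9]
finger_gap: 0.0651
finger_force: 34.3
```

>>> send_rows(commands=[0,0,0,-7,-50,0,60,0,0,0,-16,-100,0,60,0,0,0,-25,-150,0,60,0,0,0,-31,-188,-15,60,0,0,0,-33,-205.5,-45,60,0,0,0,-33,-205.5,-80,60,0,0,0,-33,-205.5,-105,60,0,0,0,-33,-205.5,-115,60,0,0,0,-33,-205.5,-120,60,0,0,0,-33,-205.5,-122.5,60,0,0,0,-33,-205.5,-122.5,60,0,0,0,-33,-205.5,-122.5,60])

```text
time_s: 31.55
eef_pos: [0.5114, -0.1981, 0.0928]
orientation: [-3.141, 0.001, 3.1]
wrist_force: [0.6, 0.5, -2.4]
finger_gap: 0.065
finger_force: 34.2
```

>>> send_rows(commands=[0,0,0,0,0,-0.7,60,0,0,0,0,0,-1,60,0,0,0,0,0,-1,60])

```text
time_s: 31.92
eef_pos: [0.5111, -0.1979, 0.0911]
orientation: [3.141, -0.0, 3.1]
wrist_force: [-0.3, -0.0, -1.2]
finger_gap: 0.0645
finger_force: 34.2
```

>>> send_rows(commands=[0,0,0,0,0,-0.6,60,0,0,0,0,0,-0.6,60,0,0,0,0,0,-0.6,68,0,0,0,0,0,-0.4,74,0,0,0,0,0,0,80,0,0,0,0,0,4,82,0,0,0,0,0,40,82,0,0,0,0,0,90,82,0,0,0,48,-50,150,82,0,0,0,48,-50,160,82,0,0,0,48,-50,160,82,0,0,0,48,-50,160,82])

```text
time_s: 33.42
eef_pos: [0.5587, -0.2475, 0.2503]
orientation: [3.141, -0.001, 3.1]
wrist_force: [0.1, 0.3, -0.7]
finger_gap: 0.0818
finger_force: 0.0
```

```bash
python3 - <<'E'
from h import *
o=get_obs();print(o['time_s'],o['eef_pos'],o['orientation'],o['finger_gap'],o['wrist_force'])
f,ray,proj=view('wrist')
for P in([.604,-.299],[.5073,-.2946],[.6088,-.2022],[.5114,-.1982]): print((proj([*P,.029])-[150,60])*3)
cv2.imwrite('pics/w11.png',cv2.resize(f[60:255,150:400],None,fx=3,fy=3,interpolation=cv2.INTER_CUBIC))
E
```

```text
33.425 [ 0.55865576 -0.24746915  0.25030748] [ 3.14067830e+00 -1.06110245e-03  3.10041976e+00] 0.081779806527091 [ 0.06078585  0.28520902 -0.65788856]
[183.0823544  500.34913764]
[170.97488433 197.39380392]
[480.23737089 502.35128061]
[493.17295662 197.57846196]
```

View pics/w11.png

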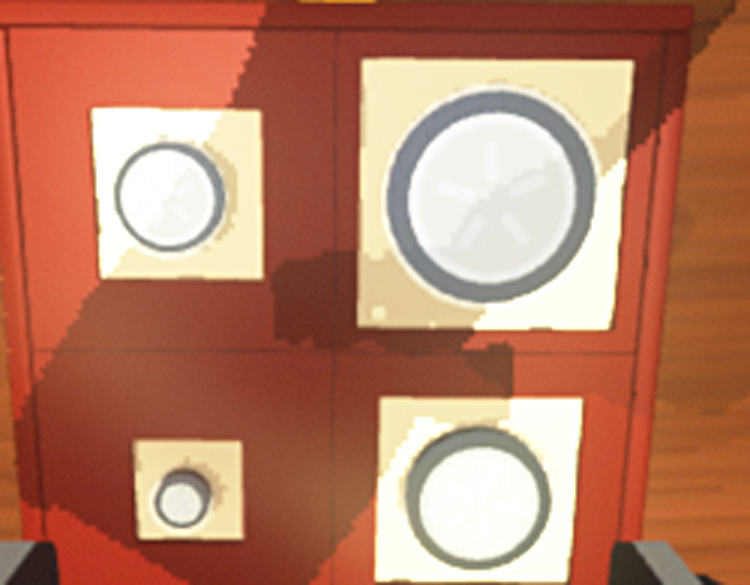

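All four capsules lie inside their own compartments: small at (182,500), medium (170,197), large (478,500) and xl (491,197). These match the predicted projections. Handing in.

```bash
python3 -c "
from cell import *
print(job_done())"
```

```text
the job is handed in; nothing more can be done
None
```

All four capsules were set down in the compartments of their own size and the job was handed in at about 33 s of the 102 s allowed; the last picture shows each inside its compartment, but the hand-in returned no verdict.

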